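# Centre the sample jar on the balance pan

## Robot

A 7-joint arm with a two-finger parallel gripper is mounted at the origin on the work surface. World frame = base frame: x ahead of the robot, y to its left, z up, the work surface at z = 0. Lengths are in m, angles in rad, forces in N, time in s.
With the tool pointing down it reaches from about 0.425 to 0.875 m from the base axis. Payload 4.7 kg.
Tool frame: the origin (TCP) lies between the finger pads; the fingertips stand 17 mm ahead of it and the grasp point (between the pads) lies 2 mm behind it; y points along the fingers, x is the direction in which the jaws open and shut, and the axes are right-handed (so a half turn about y gives the same grasp; the last joint's range is limited). The gripper opens to 85 mm and grips with 20 to 120 N. Pads are 22 mm wide; open, the fingers measure 114 mm over their backs; the gripper's body (76 mm by 85 mm) begins 54 mm behind the grasp point. The pads swing forward as they close: fully open they stand 13 mm farther back than shut.
Start: joints at [1.323, 0.321, -0.07, 1.45, 0.023, 1.371, -0.057], TCP at [0.168, -0.628, 0.213] pointing down, gripper open.
Joint ranges: [-2.86, 2.86], [-0.3, 2.09], [-1.38, 1.24], [0.06, 2.45], [-1.56, 4.7], [0.09, 2.05], [-2.69, 2.69]. Speed limits (rad/s): [2.57, 2.57, 3.14, 3.14, 3.14, 3.14, 3.14].

## Interface

Orientations are given as a unit quaternion [w, x, y, z].
In Python, from plant import readout, optics, sign_off gives the robot as it stands.
- The arm moves only by the tool send_rows, never from a script. Its argument "increments" is text: rows parted by semicolons, each of 6 numbers parted by spaces: the shift along the tool's x, y, z in m, then the turn, a rotation vector about the tool's x, y, z in degrees. A call has 1 to 5 rows; each row shifts and turns the commanded pose from where the row before left it, along the tool's axes as they then stand; what a row does not reach is not made up. A row lasts 1/12 s, in which the tool goes at most 41.7 mm and 7.16 degrees, less where a joint would pass 70% of its speed; a pose out of reach is approached as far as the arm can. A call with a gripper value outside its range is refused whole. "fingers" is the closure, from 0 (fully open) to 1 (shut), set as the call begins (left out, the last holds). The fingers move at their own pace and stop on an object; the grip force is fixed at half the most. Time passes only in rows, so rows that do not move let the fingers close. It gives the time, the measured TCP pose, the force and the opening at its end, in the units of the state.
- readout.state(): the state, without advancing time (a new reading comes with each control period).
- optics.capture(name): name is "scene" or "top" or "wrist"; returns the picture (384x512x3 uint8, red, green, blue); there is no depth.
- optics.calibration(name): a dict with "intrinsics" (3x3 intrinsics, pixels), "world_to_cam" (4x4, takes a point from world to camera coordinates); the wrist camera has in their place "tool_from_camera" (4x4, takes a point from camera to tool coordinates, whose origin is the TCP and whose axes are the tool frame's). Camera axes: x right, y down, z forward; pixel columns grow to the right and rows downward; lengths in m; the calibration is good to about 2 mm. A picture is of the moment at which its call begins: read the wrist's pose just before it. calibration takes no time and is no camera call.
- sign_off(): hands the job in, once; it reports no verdict.
The state is a dict: "clock": time; "joint_positions": joint angles; "dq": joint speeds; "joint_efforts": joint torques, N m; "eef_pos": TCP position; "orientation": TCP orientation; "wrist_force": force on the tool from outside, world axes, zero at the start; "torque": the same for the moment, N m; "grip_width": finger opening in m.
Only numpy, scipy, OpenCV 4.12 (cv2) and the standard library are available. Lean on these libraries where they do the work, as an engineer would, in place of code of your own. Each camera call takes 0.05 s, during which the arm holds its last target.

## Task

The red-capped sample jar standing on the balance pan is off-centre and wobbly on its narrow foot: with light pushes or taps of the fingers on its side, low down, nudge it to the middle of the ring on the pan, then take the fingers away and, once it stands still, press the green button on the balance fully down and let it go. Never pinch, lift, tip or shove the jar hard or knock it off, do not lean on the pan, do not press the button before the jar is centred, and leave the other two jars and the white bottle where they are.

Things in the scene. Friction and masses are not known exactly. Their poses are not given: they have to be found in the camera images.
- jar_center (a point): Centre (half-way up) of the jar on the pan, z axis up. 60 mm tall: grey foot 26 mm diameter (0 to 10 mm up), clear body 40 mm diameter with vertical wall (10 to 46), red cap 37 mm (46 to 60). 50 to 100 g. Pushed slowly and low on its wall it slides, and stops with the push; pushed high it tips. At the start its axis is 20 to 30 mm off the pan's centre, in any direction.
- pan_center (a point): Centre of the top face of the fixed round metal pan, 104 mm diameter, top 60 mm above the table. A blue ring on it, inner diameter 54 mm, outer 60 mm, is concentric: seen from above, the jar's body is to lie inside the ring's inner edge, so within 7 mm of the centre. The turn of this frame about the vertical means nothing.
- balance: Fixed bench balance, white box 220 mm (its x) by 170 mm (its y), flat top 43 mm above the table; origin under its middle at table height. Its x axis points from its front (grey panel with dark display and green button) to its back; the pan's centre is at x +25 mm, y 0. Turned up to 0.5 rad either way.
- button_top (a point): Middle of the top of the round green push button (28 mm diameter) on the front panel of the balance; pressed straight down, springs back by itself.
- button (a joint): Travel of the green button in m: 0 up, 0.006 fully down (takes about 5 N, then it is on a hard stop).
- jar_b_center (a point): Centre of a second jar of the same kind and size, standing on the table to the left of the balance; to be left alone.
- jar_c_center (a point): Centre of a third jar of the same kind and size, standing on the table to the right of the balance; to be left alone.
- bottle: White plastic bottle, 56 mm diameter, 125 mm tall, standing on the table beyond the balance; origin at the centre of its underside; to be left alone.
- jar: The same jar as jar_center; origin at the centre of the underside of its foot, z axis up along the jar.
- pan: The same pan as pan_center; origin at the centre of its underside, 8 mm below its top.
Mind the look-alikes: they are no part of the job. What is shaped like the jar but blue or purple is not meant.

How it is judged:
On the way, in this order (a step that is already met when the one before it is completed fails the run):
1. the jar stands upright and still in the middle of the pan's ring, the robot clear of it (horizontal distance between jar_center and pan_center below 0.007 m and angle between jar_center's own z axis and vertical below 0.08 rad and linear speed of jar below 0.01 m/s and contact force between each of the arm, the fingers and jar below 0.05 N and height (world z) of jar_center between 0.086 and 0.094 m), for 0.3 s.
2. the green button is pressed down with the jar centred (value of joint button above 0.0045 m and horizontal distance between jar_center and pan_center below 0.007 m and angle between jar_center's own z axis and vertical below 0.08 rad), for 0.05 s.
At the end, for the whole second after the job is handed in: The jar stands upright (within 0.08 rad) and still on the pan, its axis within 7 mm of the pan's centre, the green button has been pressed at least 4.5 mm after the centring and is up again, and the other jars and the bottle are within 15 mm of where they were (horizontal distance between jar_center and pan_center below 0.007 m and angle between jar_center's own z axis and vertical below 0.08 rad and linear speed of jar below 0.01 m/s and height (world z) of jar_center between 0.086 and 0.094 m and value of joint button below 0.0015 m and not (distance of jar_b_center from where it was at the start of the episode above 0.015 m) and not (distance of jar_c_center from where it was at the start of the episode above 0.015 m) and not (distance of bottle from where it was at the start of the episode above 0.015 m)); the robot touches nothing.
It fails at once if the jar is lifted (more than 8 mm), tipped (more than 0.3 rad) or knocked off the pan (height (world z) of jar_center above 0.098 m or angle between jar_center's own z axis and vertical above 0.3 rad or height (world z) of jar_center below 0.075 m).
It fails at once if the jar is pinched or shoved hard (more than 12 N) (contact force between any of the arm, the fingers and jar above 12 N).
It fails at once if the pan is leaned on (more than 12 N) (contact force between any of the arm, the fingers and pan above 12 N).
It fails at once if the green button is pressed before the jar is centred (value of joint button above 0.003 m and horizontal distance between jar_center and pan_center above 0.008 m).
It fails at once if one of the other jars or the bottle is disturbed (moved more than 15 mm) (distance of any of jar_b_center, jar_c_center, bottle from where it was at the start of the episode above 0.015 m).
It also fails if it takes over 45 s, if anything falls off the work surface, if the arm or the gripper's body presses on something with over 40 N, if the wrist force passes 120 N, or if a joint passes its speed limit or range.

## Working session

There is one attempt and no reset: what is moved stays moved. The work goes in short steps, Python scripts to look and compute and a tool call to move; the robot and the scene stay as the last step left them, time stands still between calls to the robot, and variables do not carry over. Pictures are saved under pics/ and viewed, and the job is handed in when it is done.

Besides the shell and the picture viewer there is one more tool, called after "Request:" as name(argument=value, ...) on one line, values as JSON. send_rows: Moves the arm, as the interface text tells. Its arguments: {"type":"object","properties":{"increments":{"type":"string"},"fingers":{"type":"number"}},"required":["increments"]}

```bash
ls; mkdir -p pics; python3 - <<'E'
from plant import readout, optics
import cv2
print(readout.state())
for n in ["scene","top","wrist"]:
    c=optics.calibration(n); print(n,c)
for n in ["scene","top"]:
    cv2.imwrite(f"pics/{n}0.png",cv2.cvtColor(optics.capture(n),cv2.COLOR_RGB2BGR))
E
```

```text
pics
{'clock': 0.0, 'joint_positions': array([ 1.32311465,  0.32184229, -0.07012692,  1.45167979,  0.02260264,
        1.37078806, -0.0568636 ]), 'dq': array([ 4.97908220e-04, -2.21593982e-04,  8.80458823e-05, -5.27997644e-04,
       -7.80292832e-04,  9.10393755e-04, -5.61859663e-04]), 'joint_efforts': array([ 3.55909371e-06, -4.93576348e+01, -3.82801099e-01, -3.14331901e+01,
        1.28529553e-02,  1.14896230e-02, -8.11242103e-06]), 'eef_pos': array([ 0.16804826, -0.62730738,  0.21180893]), 'orientation': array([ 0.56139503, -0.56061421,  0.43099337, -0.42987445]), 'wrist_force': array([ 0.20860898, -0.69857269, -0.30627991]), 'torque': array([0.04177819, 0.04423005, 0.07110969]), 'grip_width': 0.0857783550982526}
scene {'intrinsics': array([[428.70800405,   0.        , 249.83311037],
       [  0.        , 428.70800405, 190.70544019],
       [  0.        ,   0.        ,   1.        ]]), 'world_to_cam': array([[-0.28479079,  0.95851856,  0.01167841,  0.09396255],
       [ 0.66375719,  0.20597311, -0.71902814, -0.30814142],
       [-0.69160726, -0.19702096, -0.69488283,  1.34327056],
[... 337 characters left out ...]
0.02208022, -0.18534815,  0.56150358],
       [ 0.18472006,  0.02773538, -0.98239974,  0.82845732],
       [ 0.        ,  0.        ,  0.        ,  1.        ]])}
wrist {'intrinsics': array([[270.63627489,   0.        , 257.53254908],
       [  0.        , 270.63627489, 190.50548411],
       [  0.        ,   0.        ,   1.        ]]), 'tool_from_camera': array([[ 9.99999077e-01,  2.46643850e-04, -1.33625716e-03,
        -7.02438181e-04],
       [ 1.35029199e-03, -2.90431327e-01,  9.56894885e-01,
        -1.62305135e-01],
       [-1.52078702e-04, -9.56895806e-01, -2.90431392e-01,
         7.31603543e-02],
       [ 0.00000000e+00,  0.00000000e+00,  0.00000000e+00,
         1.00000000e+00]])}
```

View pics/scene0.png

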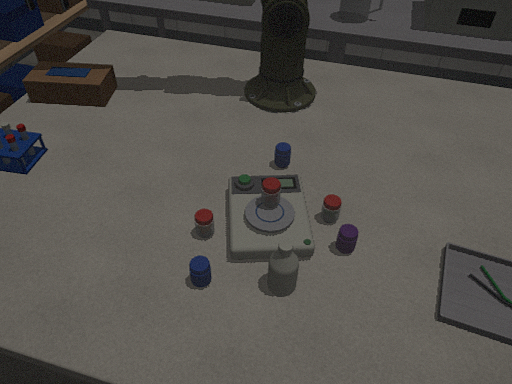

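View pics/top0.png

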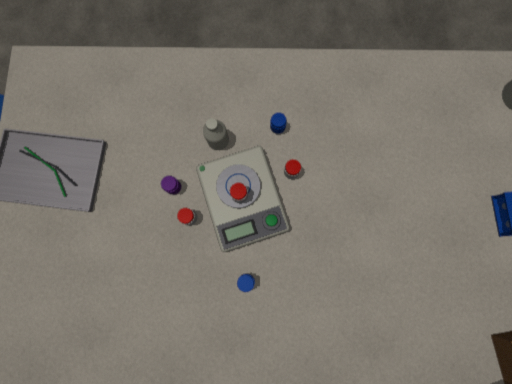

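```bash
python3 - <<'E'
from scipy.spatial.transform import Rotation as R
print(R.from_quat([-0.56061421,  0.43099337, -0.42987445,0.56139503]).as_matrix())
E
```

```text
[[ 2.58905344e-01 -5.83255768e-04  9.65902522e-01]
 [-9.65900775e-01  1.83932948e-03  2.58905987e-01]
 [-1.92762139e-03 -9.99998138e-01 -8.71549664e-05]]
```

```bash
cat > h.py <<'E'
import numpy as np, cv2
from plant import readout, optics
def cast(uv,z,n,c=None):
    c=optics.calibration(n); K=c["intrinsics"];T=np.array(c["world_to_cam"])
    Ti=np.linalg.inv(T)
    d=Ti[:3,:3]@np.linalg.inv(K)@np.array([uv[0],uv[1],1.]); o=Ti[:3,3]
    return o+d*(z-o[2])/d[2]
def proj(p,n):
    c=optics.calibration(n); q=(c["world_to_cam"]@np.r_[p,1])[:3]; q=c["intrinsics"]@q; return q[:2]/q[2]
def blobs(im,kind,amin=15):
    hsv=cv2.cvtColor(im,cv2.COLOR_RGB2HSV); H,S,V=cv2.split(hsv)
    m={'red':((H<8)|(H>172))&(S>150)&(V>60),'green':(H>45)&(H<85)&(S>80)&(V>40),'blue':(H>100)&(H<130)&(S>50)&(V>30)}[kind].astype(np.uint8)
    n,l,s,c=cv2.connectedComponentsWithStats(m)
    return [(s[i][4],s[i][:4].tolist(),c[i].round(2)) for i in range(1,n) if s[i][4]>=amin],m
def big(im,x,y,w,h,f,fn):
    cv2.imwrite(fn,cv2.cvtColor(cv2.resize(im[y:y+h,x:x+w],None,fx=f,fy=f,interpolation=cv2.INTER_CUBIC),cv2.COLOR_RGB2BGR))
E
python3 - <<'E'
from h import *
t=cv2.cvtColor(cv2.imread('pics/top0.png'),cv2.COLOR_BGR2RGB)
s=cv2.cvtColor(cv2.imread('pics/scene0.png'),cv2.COLOR_BGR2RGB)
for k in ['red','green','blue']:
    print(k,'top');[print(b, cast(b[2],.12 if k=='red' else .05,'top').round(4)) for b in blobs(t,k)[0]]
    print(k,'scene');[print(b, cast(b[2],.12 if k=='red' else .05,'scene').round(4)) for b in blobs(s,k)[0]]
big(t,190,140,110,115,5,'pics/tc.png'); big(s,215,165,110,100,6,'pics/sc.png')
E
```

```text
red top
(np.int32(181), [286, 160, 15, 15], array([292.71, 166.91])) [ 0.5914 -0.0128  0.12  ]
(np.int32(212), [230, 183, 17, 17], array([238.01, 190.84])) [0.5356 0.1051 0.12  ]
(np.int32(187), [178, 208, 16, 16], array([185.06, 215.25])) [0.4797 0.2172 0.12  ]
red scene
(np.int32(24), [17, 124, 7, 4], array([ 19.96, 125.62])) [ 0.522  -0.5027  0.12  ]
(np.int32(32), [5, 134, 9, 5], array([  9.19, 136.19])) [ 0.5636 -0.4992  0.12  ]
(np.int32(153), [263, 178, 17, 12], array([271.03, 183.06])) [0.5383 0.1052 0.12  ]
(np.int32(124), [324, 195, 17, 11], array([332.73, 200.12])) [0.5498 0.2321 0.12  ]
(np.int32(149), [195, 209, 18, 13], array([203.44, 214.79])) [0.6602 0.0061 0.12  ]
green top
(np.int32(141), [24, 147, 42, 50], array([ 47.89, 168.99])) [0.5907 0.572  0.05  ]
(np.int32(115), [266, 214, 12, 12], array([271.16, 219.84])) [0.4812 0.031  0.05  ]
green scene
(np.int32(71), [239, 175, 12, 8], array([244.27, 178.28])) [0.4673 0.0269 0.05  ]
(np.int32(17), [304, 240, 6, 4], array([307.06, 241.47])) [0.6077 0.2001 0.05  ]
(np.int32(102), [481, 266, 31, 38], array([495.73, 285.07]
[... 346 characters left out ...]
5105 -0.5008  0.05  ]
(np.int32(263), [237, 274, 18, 18], array([245.53, 282.46])) [0.3385 0.086  0.05  ]
blue scene
(np.int32(1339), [0, 0, 44, 42], array([18.07, 19.73])) [-0.1189 -1.0332  0.05  ]
(np.int32(752), [0, 63, 35, 40], array([14.5 , 79.79])) [ 0.2537 -0.7577  0.05  ]
(np.int32(354), [45, 67, 46, 10], array([68.24, 71.56])) [ 0.162  -0.6345  0.05  ]
(np.int32(1407), [0, 128, 47, 46], array([ 19.63, 150.96])) [ 0.5352 -0.523   0.05  ]
(np.int32(325), [275, 142, 16, 25], array([282.51, 153.93])) [0.3554 0.0901 0.05  ]
(np.int32(72), [255, 204, 29, 18], array([269.33, 213.93])) [0.5579 0.1099 0.05  ]
(np.int32(558), [190, 255, 21, 32], array([199.98, 270.86])) [0.7352 0.0233 0.05  ]
```

View pics/tc.png

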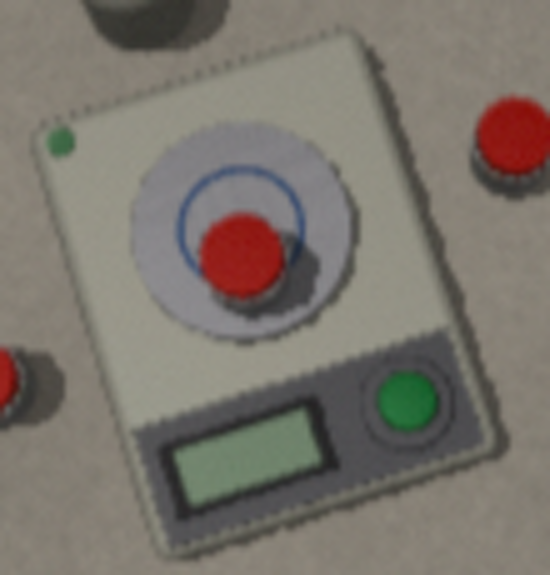

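View pics/sc.png

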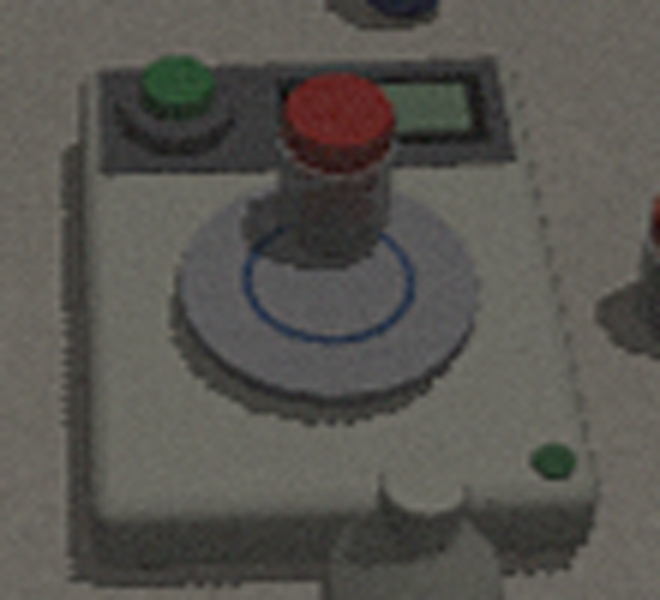

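```bash
cat >> h.py <<'E'
def ringc(im,n,guess):
    b,m=blobs(im,'blue',3); c=proj(np.r_[guess,.06],n); ys,xs=np.nonzero(m)
    P=np.array([cast((x,y),.06,n)[:2] for x,y in zip(xs,ys) if np.hypot(x-c[0],y-c[1])<30])
    from scipy.optimize import least_squares
    f=least_squares(lambda q:np.hypot(P[:,0]-q[0],P[:,1]-q[1])-.0285,guess,loss='soft_l1',f_scale=.001)
    return f.x,np.sqrt(np.mean(f.fun**2)),len(P)
def tri(ua,ub):
    O=[];D=[]
    for uv,n in((ua,'top'),(ub,'scene')):
        a=cast(uv,0.,n);b=cast(uv,.2,n);d=(b-a)/np.linalg.norm(b-a);O.append(a);D.append(d)
    A=sum(np.eye(3)-np.outer(d,d) for d in D); bb=sum((np.eye(3)-np.outer(d,d))@o for o,d in zip(O,D))
    return np.linalg.solve(A,bb)
def capfit(im,n,guess,z=.12,r=.0185):
    # cap top: model-free: contour points of red blob near guess
    b,m=blobs(im,'red'); c=proj(np.r_[guess,z],n)
    return min(b,key=lambda q:np.hypot(*(q[2]-c)))
E
python3 - <<'E'
from h import *
t=cv2.cvtColor(cv2.imread('pics/top0.png'),cv2.COLOR_BGR2RGB)
s=cv2.cvtColor(cv2.imread('pics/scene0.png'),cv2.COLOR_BGR2RGB)
for n in('top','scene'):print(n,'cam',np.linalg.inv(optics.calibration(n)['world_to_cam'])[:3,3])
print(ringc(t,'top',[.565,.112]),ringc(s,'scene',[.56,.11]))
print('cap tri',tri([238.01,190.84],[271.03,183.06]))
print('button tri',tri([271.16,219.84],[244.27,178.28]))
print('jarb',tri([292.71,166.91],[203.44,214.79]),'jarc',tri([185.06,215.25],[332.73,200.12]))
# panel/balance corners in top crop
for u in [(350,30),(40,130),(165,555),(495,455)]:
    print(cast((190+(u[0]-2)/5,140+(u[1]-2)/5),.043,'top'))
E
```

```text
top cam [0.39711798 0.04470648 0.91923165]
scene cam [1.16030642 0.23805645 0.71075596]
(array([0.55907839, 0.11083132]), np.float64(0.0010305385326699345), 83) (array([0.55894884, 0.10981407]), np.float64(0.0008774189099516011), 73)
cap tri [0.53600317 0.10499414 0.1178944 ]
button tri [0.48002857 0.03100135 0.06221768]
jarb [ 0.60690381 -0.01793234  0.05714133] jarc [0.48603264 0.23103701 0.0581296 ]
[0.66165933 0.06239759 0.043     ]
[0.60852663 0.21088022 0.043     ]
[0.40795901 0.14163593 0.043     ]
[ 0.45781487 -0.0101096   0.043     ]
```

Request:
send_rows(increments="-0.02 0 0.03 0 0 0; -0.02 0 0.03 0 0 0; -0.02 0 0.03 0 0 0; -0.02 0 0.03 0 0 0; -0.02 0 0.03 0 0 0", fingers=1)

```text
clock: 0.52
eef_pos: [0.2879, -0.4908, 0.2124]
orientation: [0.561, -0.561, 0.431, -0.43]
wrist_force: [1.0, -0.6, 0.9]
grip_width: 0.0251
```

Request:
send_rows(increments="-0.02 0 0.03 0 0 0; -0.02 0 0.03 0 0 0; -0.02 0 0.03 0 0 0; -0.02 0 0.03 0 0 0; -0.02 0 0.03 0 0 0")

```text
clock: 0.93
eef_pos: [0.4068, -0.3554, 0.2126]
orientation: [-0.561, 0.561, -0.431, 0.43]
wrist_force: [0.8, -0.1, 0.2]
grip_width: 0.0001
```

Request:
send_rows(increments="-0.027 0 0.012 0 0 0; -0.027 0 0.012 0 0 0; -0.027 0 0.012 0 0 0; -0.027 0 0.012 0 0 0; -0.027 0 0.012 0 0 0")

```text
clock: 1.35
eef_pos: [0.429, -0.2095, 0.2125]
orientation: [-0.561, 0.561, -0.431, 0.43]
wrist_force: [0.3, 0.5, 0.5]
grip_width: 0.0001
```

Request:
send_rows(increments="-0.027 0 0.012 0 0 0; -0.027 0 0.012 0 0 0; -0.027 0 0.012 0 0 0; -0.027 0 0.012 0 0 0; -0.027 0 0.012 0 0 0")

```text
clock: 1.77
eef_pos: [0.4519, -0.0637, 0.2126]
orientation: [-0.561, 0.561, -0.431, 0.43]
wrist_force: [1.1, 0.0, -0.2]
grip_width: -0.0004
```

Request:
send_rows(increments="-0.028 0 0.011 0 0 0; -0.028 0 0.011 0 0 0; -0.028 0 0.011 0 0 0; -0.028 0 0.011 0 0 0; -0.028 0 0.011 0 0 0")

```text
clock: 2.18
eef_pos: [0.4687, 0.0857, 0.2127]
orientation: [-0.561, 0.561, -0.43, 0.431]
wrist_force: [0.5, -0.7, 0.2]
grip_width: 0.0002
```

Request:
send_rows(increments="0 0.01 0 5 0 0; 0 0.02 0 5 0 0; 0 0.02 0 0 0 0; 0 0.01 0 0 0 0; 0 0 0 0 0 0")

```text
clock: 2.6
eef_pos: [0.4743, 0.0859, 0.1514]
orientation: [0.607, -0.511, 0.392, -0.465]
wrist_force: [-0.6, -0.7, 0.0]
grip_width: 0.0001
```

```bash
python3 - <<'E'
from h import *
s=readout.state();print(s['eef_pos'],s['orientation'])
for n in ('scene','wrist','top'):
    im=optics.capture(n); cv2.imwrite(f'pics/{n}1.png',cv2.cvtColor(im,cv2.COLOR_RGB2BGR))
    if n=='scene': big(im,205,120,120,110,5,'pics/sc1.png')
E
```

```text
[0.47432116 0.0859147  0.15136408] [ 0.60699475 -0.5109564   0.39239814 -0.46530057]
```

View pics/sc1.png

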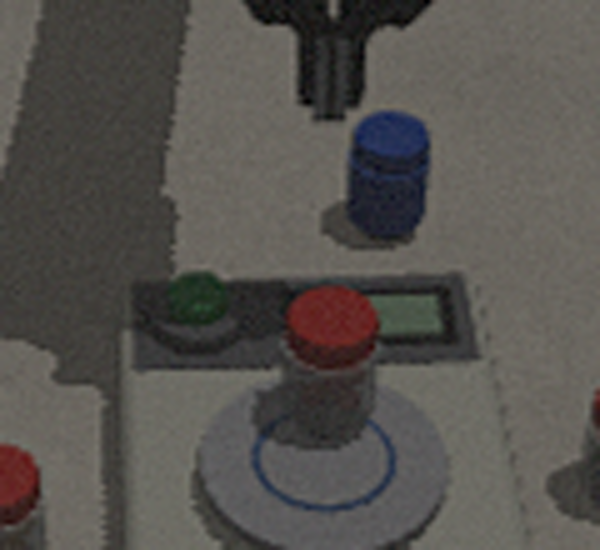

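View pics/wrist1.png

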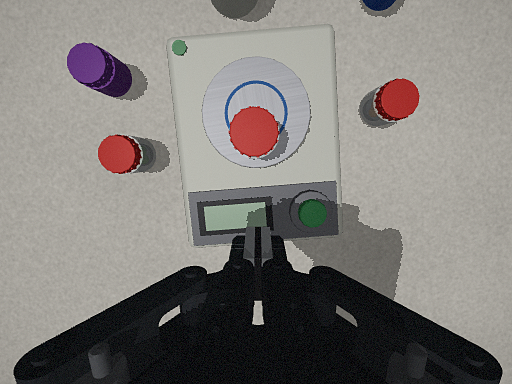

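```bash
cat >> h.py <<'E'
from scipy.spatial.transform import Rotation as Ro
def toolR(s): q=s['orientation']; return Ro.from_quat([q[1],q[2],q[3],q[0]]).as_matrix()
def wproj(p,s):
    c=optics.calibration('wrist');M=np.linalg.inv(c['tool_from_camera']); t=toolR(s).T@(np.array(p)-s['eef_pos'])
    q=c['intrinsics']@(M@np.r_[t,1])[:3]; return q[:2]/q[2]
def wcast(uv,z,s):
    c=optics.calibration('wrist');M=np.array(c['tool_from_camera']);R=toolR(s)
    d=R@M[:3,:3]@np.linalg.inv(c['intrinsics'])@np.array([uv[0],uv[1],1.]);o=s['eef_pos']+R@M[:3,3]
    return o+d*(z-o[2])/d[2]
E
python3 - <<'E'
from h import *
s=readout.state();R=toolR(s);print(R.round(3))
for y in(.004,.017):
  for x in (-.0145,0,.0145):
    for z in(-.011,.011):
      p=s['eef_pos']+R@np.array([x,y,z]); a=proj(p,'scene'); print(y,x,z,a.round(1),((a-[205,120])*5).round(),wproj(p,s).round(1),p.round(4))
im=cv2.cvtColor(cv2.imread('pics/wrist1.png'),cv2.COLOR_BGR2RGB)
for k in('red','green','blue'):
  for b in blobs(im,k,100)[0]: print(k,b,wcast(b[2],.118 if k=='red' else .064,s).round(4))
b,m=blobs(im,'blue',50)
from scipy.optimize import least_squares
c=wproj([.559,.1105,.06],s);ys,xs=np.nonzero(m)
P=np.array([wcast((x,y),.06,s)[:2] for x,y in zip(xs,ys) if np.hypot(x-c[0],y-c[1])<45])
f=least_squares(lambda q:np.hypot(P[:,0]-q[0],P[:,1]-q[1])-q[2],[.559,.11,.0285],loss='soft_l1',f_scale=.001);print('ring',f.x,len(P))
big(im,190,180,140,120,5,'pics/w1c.png')
E
```

```text
[[ 0.259  0.169  0.951]
 [-0.966  0.046  0.255]
 [-0.001 -0.985  0.175]]
0.004 -0.0145 -0.011 [277.2 149.2] [361. 146.] [237.6 238.3] [0.4635 0.0979 0.1487]
0.004 -0.0145 0.011 [277.5 154.3] [363. 171.] [236.8 207.9] [0.4844 0.1035 0.1525]
0.004 0 -0.011 [270.3 149. ] [327. 145.] [258.9 238.3] [0.4672 0.0839 0.1486]
0.004 0 0.011 [270.5 154.1] [327. 170.] [259.  207.9] [0.4882 0.0895 0.1525]
0.004 0.0145 -0.011 [263.4 148.8] [292. 144.] [280.3 238.3] [0.471  0.0699 0.1486]
0.004 0.0145 0.011 [263.4 153.9] [292. 170.] [281.1 207.9] [0.4919 0.0755 0.1525]
0.017 -0.0145 -0.011 [276.9 154.6] [360. 173.] [238.9 230. ] [0.4657 0.0985 0.1359]
0.017 -0.0145 0.011 [277.2 159.8] [361. 199.] [238.2 201.3] [0.4866 0.1041 0.1397]
0.017 0 -0.011 [270.1 154.4] [325. 172.] [258.9 230. ] [0.4694 0.0845 0.1358]
0.017 0 0.011 [270.2 159.6] [326. 198.] [258.9 201.3] [0.4903 0.0901 0.1397]
0.017 0.0145 -0.011 [263.2 154.2] [291. 171.] [278.9 230. ] [0.4732 0.0705 0.1358]
0.017 0.0145 0.011 [263.2 159.4] [291. 197.] [279.6 201.3] [0.4941 0.0761 0.1397]
red (np.int32(1378), [374, 79, 45, 41], array([397.07,  98.87])) [0.5887 0.0095 0.118 ]
red (np.int32(1913), [229, 106, 50, 51], array([253.52, 131.15])) [0.538  0.1071 0.118 ]
red (np.int32(1246), [98, 135, 44, 39], array([118.43, 153.85])) [0.4947 0.2028 0.118 ]
green (np.int32(128), [172, 40, 14, 15], array([178.52,  46.84])) [0.5987 0.1957 0.064 ]
green (np.int32(642), [298, 199, 29, 29], array([312.01, 212.83])) [0.4812 0.033  0.064 ]
blue (np.int32(262), [362, 0, 34, 11], array([378.24,   4.02])) [0.6811 0.0294 0.064 ]
blue (np.int32(454), [224, 80, 64, 55], array([256.8 , 100.28])) [0.5712 0.1136 0.064 ]
ring [0.56040939 0.1119778  0.02890091] 454
```

View pics/w1c.png

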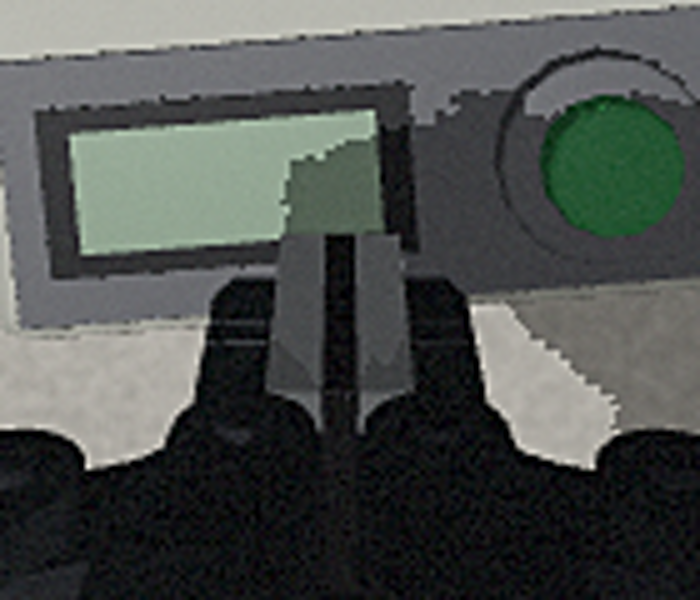

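```bash
python3 - <<'E'
from h import *
s=readout.state();R=toolR(s);print(s['clock'],s['eef_pos'],s['dq'].round(3))
from scipy.optimize import least_squares
def r(q):
    p=s['eef_pos']+R@np.array(q)
    return np.r_[proj(p,'scene')-[271.6,143.6],wproj(p,s)-[258,227]]
f=least_squares(r,[0,0,0]);print(f.x,f.fun)
# per-z candidates
for y in np.arange(-.02,.03,.005):
  for z in(-.011,0,.011):
    p=s['eef_pos']+R@np.array([0,y,z]);print(y.round(3),z,proj(p,'scene').round(1),wproj(p,s).round(1))
E
```

```text
2.75 [0.47702094 0.08649546 0.15451079] [-0.    -0.004  0.003 -0.007 -0.003 -0.002  0.   ]
[-0.0006966  -0.01854253  0.00764657] [-0.32798377 -0.02479079 -0.09356511 -0.00533215]
-0.02 -0.011 [270.8 138.7] [259.1 256.8]
-0.02 0 [270.9 141.2] [259.1 240.1]
-0.02 0.011 [271.  143.7] [259.1 222.7]
-0.015 -0.011 [270.7 140.9] [259.  252.5]
-0.015 0 [270.8 143.4] [259.1 236.2]
-0.015 0.011 [270.9 145.9] [259.1 219.2]
-0.01 -0.011 [270.6 143. ] [259.  248.5]
-0.01 0 [270.7 145.5] [259.  232.6]
-0.01 0.011 [270.8 148.1] [259.1 216. ]
-0.005 -0.011 [270.5 145.2] [259.  244.7]
-0.005 0 [270.6 147.7] [259.  229.1]
-0.005 0.011 [270.7 150.2] [259.  212.9]
0.0 -0.011 [270.4 147.3] [259. 241.]
0.0 0 [270.5 149.8] [259.  225.8]
0.0 0.011 [270.6 152.4] [259.  210.1]
0.005 -0.011 [270.3 149.4] [258.9 237.6]
0.005 0 [270.4 151.9] [258.9 222.7]
0.005 0.011 [270.5 154.5] [259.  207.3]
0.01 -0.011 [270.2 151.5] [258.9 234.3]
0.01 0 [270.3 154. ] [258.9 219.8]
0.01 0.011 [270.4 156.6] [258.9 204.7]
0.015 -0.011 [270.1 153.6] [258.9 231.2]
0.015 0 [270.2 156.1] [258.9 217. ]
0.015 0.011 [270.3 158.7] [258.9 202.3]
0.02 -0.011 [270.  155.7] [258.9 228.3]
0.02 0 [270.1 158.2] [258.9 214.4]
0.02 0.011 [270.2 160.8] [258.9 200. ]
0.025 -0.011 [269.9 157.7] [258.8 225.5]
0.025 0 [270.  160.3] [258.8 211.8]
0.025 0.011 [270.1 162.9] [258.9 197.7]
```

View pics/scene1.png

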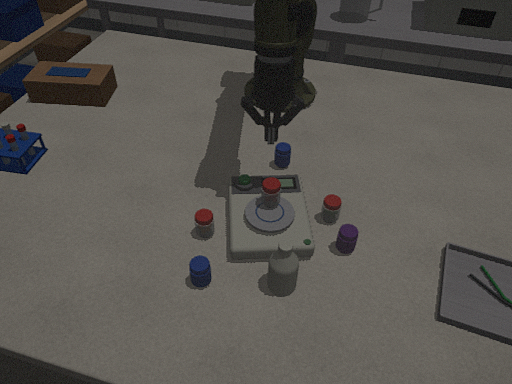

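View pics/top1.png

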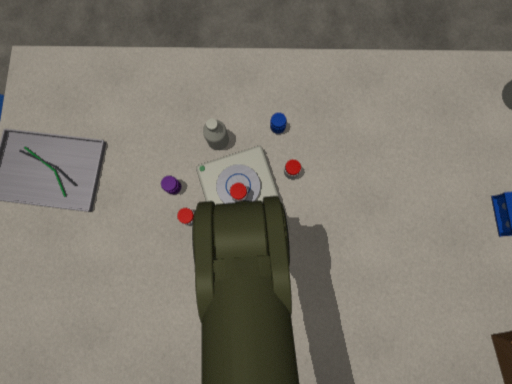

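```bash
python3 - <<'E'
from h import *
s=readout.state();R=toolR(s)
im=optics.capture('scene'); c=im[115:170,245:300].astype(float)
c=np.clip((c-10)*2.2,0,255).astype(np.uint8)
c=cv2.resize(c,None,fx=10,fy=10,interpolation=cv2.INTER_NEAREST)
for y,col in((.017,(255,0,0)),(0,(0,255,0)),(-.018,(0,255,255))):
  for z in(-.011,.011):
    u=(proj(s['eef_pos']+R@np.array([0,y,z]),'scene')-[245,115]+.5)*10
    cv2.circle(c,tuple(int(v) for v in u),4,col,-1)
cv2.imwrite('pics/tip.png',cv2.cvtColor(c,cv2.COLOR_RGB2BGR))
E
```

```text
(no output)
```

View pics/tip.png

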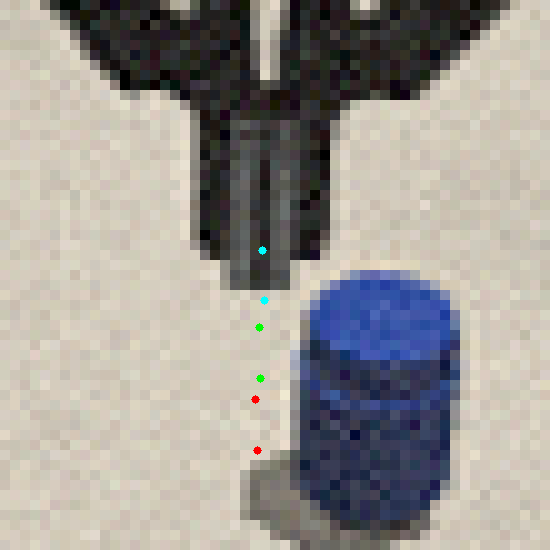

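Request:
send_rows(increments="0 0.016 -0.0028 0 0 0; 0 0.016 -0.0028 0 0 0; 0 0.016 -0.0028 0 0 0; 0 0.013 -0.0023 0 0 0; 0 0 0 0 0 0")

```text
clock: 3.22
eef_pos: [0.4748, 0.0861, 0.0899]
orientation: [0.607, -0.511, 0.393, -0.465]
wrist_force: [-1.6, -0.3, -0.0]
grip_width: 0.0
```

```bash
cat > look.py <<'E'
import sys
from h import *
tag=sys.argv[1]
im=optics.capture('scene'); s=readout.state();R=toolR(s); print(s['clock'],s['eef_pos'].round(4),s['wrist_force'].round(2))
c=im[135:240,210:320].astype(float)
c=np.clip((c-10)*2.,0,255).astype(np.uint8)
c=cv2.resize(c,None,fx=5,fy=5,interpolation=cv2.INTER_NEAREST)
for y,col in((.017,(255,0,255)),(-.018,(0,255,255))):
  for z in(-.011,.011):
    u=(proj(s['eef_pos']+R@np.array([0,y,z]),'scene')-[210,135]+.5)*5
    cv2.circle(c,tuple(int(v) for v in u),3,col,-1)
w=optics.capture('wrist'); wc=cv2.resize(w[60:270,150:360],(525,525),interpolation=cv2.INTER_CUBIC)
o=np.zeros((600,800,3),np.uint8)
c=cv2.resize(c,(400,382));wc=cv2.resize(wc,(398,398)); o[:382,:400]=c;o[:398,402:]=wc
cv2.imwrite(f'pics/l{tag}.png',cv2.cvtColor(o[:400],cv2.COLOR_RGB2BGR)); cv2.imwrite(f'pics/lw{tag}.png',cv2.cvtColor(w,cv2.COLOR_RGB2BGR))
E
python3 look.py 2
```

```text
3.2667 [0.4757 0.0863 0.0912] [0.18 0.05 0.19]
```

View pics/l2.png

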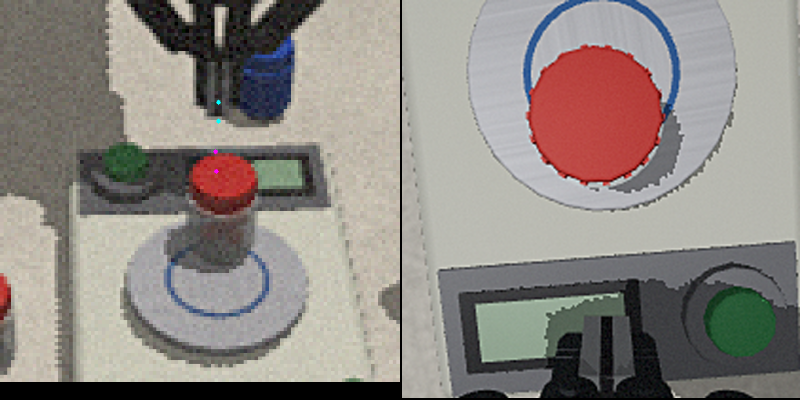

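Request:
send_rows(increments="0 0.01 -0.0018 0 0 0; 0 0.01 -0.0018 0 0 0; 0 0 0 0 0 0")

```text
clock: 3.57
eef_pos: [0.4746, 0.0858, 0.0695]
orientation: [0.607, -0.511, 0.392, -0.466]
wrist_force: [0.1, 0.2, 0.5]
grip_width: 0.0
```

```bash
python3 look.py 3
```

```text
3.6167 [0.4749 0.086  0.0701] [ 0.27 -0.05 -0.06]
```

View pics/l3.png

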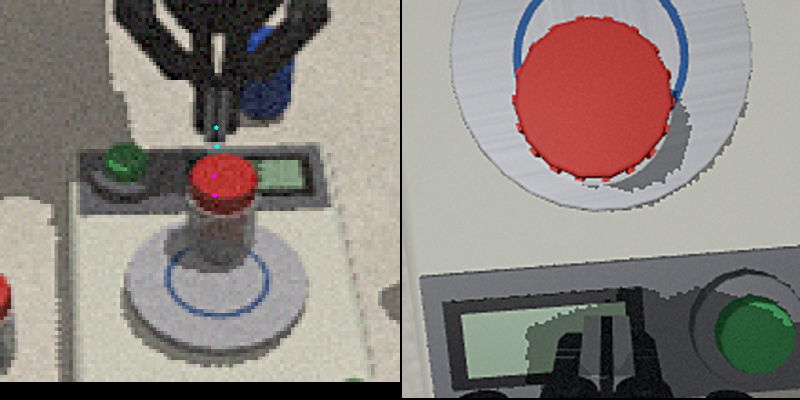

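Request:
send_rows(increments="0 0.007 -0.0012 0 0 0; 0 0.006 -0.001 0 0 0; 0 0 0 0 0 0")

```text
clock: 3.92
eef_pos: [0.4749, 0.086, 0.0567]
orientation: [0.607, -0.51, 0.392, -0.466]
wrist_force: [-0.9, 0.2, 0.4]
grip_width: -0.0
```

```bash
python3 look.py 4; python3 - <<'E'
from h import *
s=readout.state();R=toolR(s)
im=cv2.cvtColor(cv2.imread('pics/lw4.png'),cv2.COLOR_BGR2RGB); big(im,200,100,130,110,6,'pics/w4c.png')
E
```

```text
3.9667 [0.4752 0.0861 0.0571] [-0.07  0.2  -0.23]
```

View pics/l4.png

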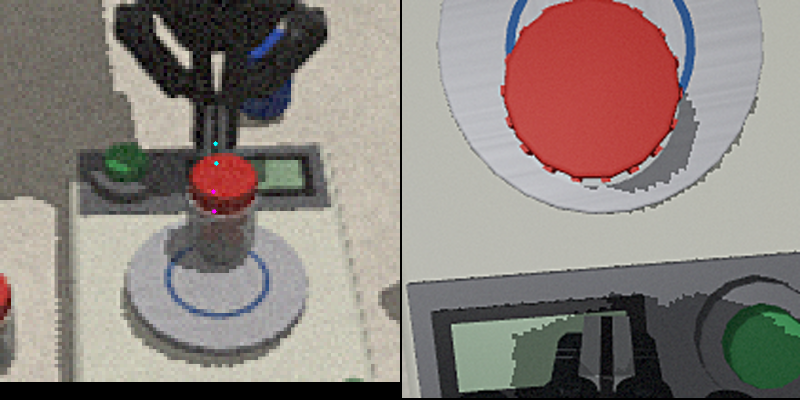

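View pics/lw4.png

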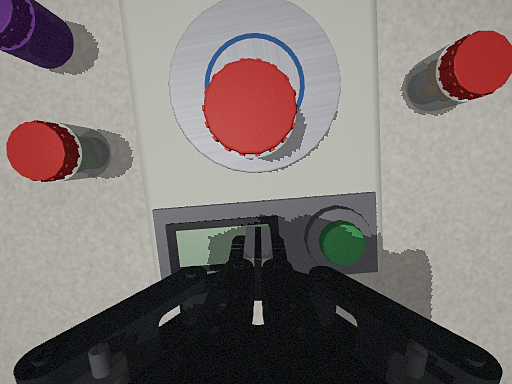

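```bash
cat > meas.py <<'E'
import sys
from h import *
from scipy.optimize import least_squares
s=readout.state();R=toolR(s);w=optics.capture('wrist')
cv2.imwrite(f'pics/m{sys.argv[1]}.png',cv2.cvtColor(w,cv2.COLOR_RGB2BGR))
g=wproj([.548,.108,.12],s)
H=np.array([R[0,0],R[1,0]]);H/=np.linalg.norm(H);U=np.array([-H[1],H[0]])
# cap: red blob, convex hull contour points -> circle fit on top plane of its outline
b,m=blobs(w,'red',300)
q=min(b,key=lambda q:np.hypot(*(q[2]-g))); x,y,ww,hh=q[1]
cs,_=cv2.findContours(m[y:y+hh,x:x+ww].copy(),cv2.RETR_EXTERNAL,cv2.CHAIN_APPROX_NONE); c=max(cs,key=len)[:,0]+[x,y]
P=np.array([wcast(p,.12,s)[:2] for p in c])
f=least_squares(lambda q:np.hypot(P[:,0]-q[0],P[:,1]-q[1])-.0185,P.mean(0),loss='soft_l1',f_scale=.0007);cap=f.x
b,m=blobs(w,'blue',3); cc=wproj([.559,.1105,.06],s);ys,xs=np.nonzero(m)
P=np.array([wcast((x,y),.06,s)[:2] for x,y in zip(xs,ys) if np.hypot(x-cc[0],y-cc[1])<70])
P=P[np.abs(np.hypot(*(P-[.560,.1115]).T)-.0285)<.007]
f=least_squares(lambda q:np.hypot(P[:,0]-q[0],P[:,1]-q[1])-.0285,[.56,.111],loss='soft_l1',f_scale=.0007);ring=f.x
tip=(s['eef_pos']+R@np.array([0,-.0185,.0076]))
d=ring-cap
print('t',s['clock'],'tcp',s['eef_pos'].round(4),'cap',cap.round(4),'ring',ring.round(4),'tip',tip.round(4))
print('need jar: H(tool x) %.4f U(fwd) %.4f |%.4f|'%(d@H,d@U,np.hypot(*d)))
e=cap-tip[:2];print('jar rel tip: H %.4f U %.4f gap %.4f'%(e@H,e@U,e@U-.02), 'F',s['wrist_force'].round(2))
E
python3 meas.py 4
```

```text
t 4.0167 tcp [0.4756 0.0861 0.0576] cap [0.5359 0.1064] ring [0.559  0.1116] tip [0.4797 0.0872 0.0771]
need jar: H(tool x) 0.0010 U(fwd) 0.0236 |0.0237|
jar rel tip: H -0.0039 U 0.0593 gap 0.0393 F [0.03 0.1  0.97]
```

Request:
send_rows(increments="-0.002 0.0024 0.0078 0 0 0; -0.002 0.0024 0.0078 0 0 0; 0 0.0014 0.008 0 0 0; 0 0.001 0.006 0 0 0; 0 0 0 0 0 0")

```text
clock: 4.48
eef_pos: [0.5057, 0.0983, 0.0565]
orientation: [0.608, -0.509, 0.391, -0.466]
wrist_force: [0.0, 0.4, 0.7]
grip_width: -0.0004
```

```bash
python3 meas.py 5;python3 look.py 5
```

```text
t 4.4833 tcp [0.5057 0.0983 0.0565] cap [0.536  0.1065] ring [0.5587 0.1115] tip [0.5098 0.0994 0.076 ]
need jar: H(tool x) 0.0010 U(fwd) 0.0231 |0.0232|
jar rel tip: H -0.0001 U 0.0272 gap 0.0072 F [0.   0.42 0.72]
4.5833 [0.5042 0.0979 0.0559] [-0.05  0.78  0.05]
```

View pics/l5.png

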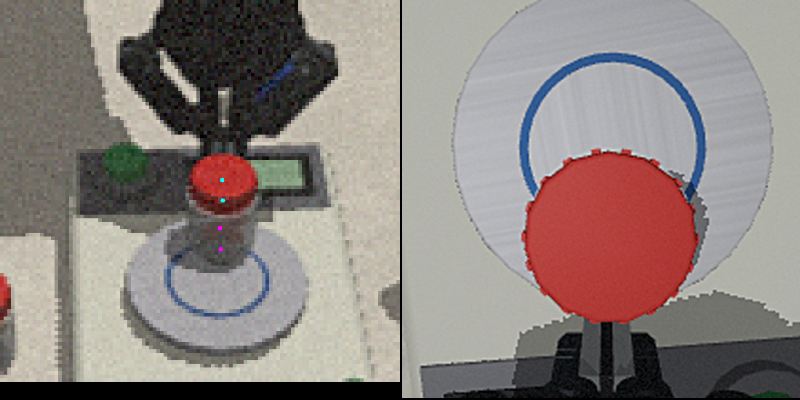

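View pics/m5.png

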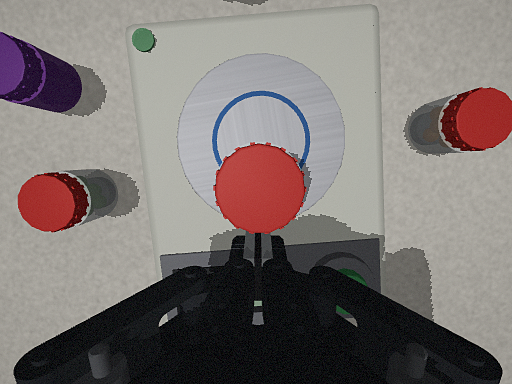

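Request:
send_rows(increments="0 0.0003 0.002 0 0 0; 0 0.0003 0.002 0 0 0; 0 0.0003 0.002 0 0 0; 0 0.0003 0.002 0 0 0; 0 0.0003 0.002 0 0 0")

```text
clock: 5.05
eef_pos: [0.514, 0.1004, 0.0562]
orientation: [0.608, -0.51, 0.391, -0.466]
wrist_force: [-0.7, -0.1, 0.9]
grip_width: 0.0001
```

```bash
python3 meas.py 6
```

```text
t 5.05 tcp [0.514  0.1004 0.0562] cap [0.5391 0.1074] ring [0.5586 0.1115] tip [0.5181 0.1015 0.0758]
need jar: H(tool x) 0.0011 U(fwd) 0.0199 |0.0199|
jar rel tip: H -0.0003 U 0.0218 gap 0.0018 F [-0.66 -0.13  0.87]
```

View pics/m6.png

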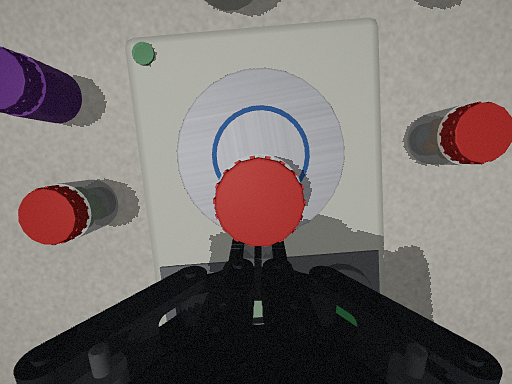

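Request:
send_rows(increments="0 0.0006 0.0015 0 0 0; 0 0.0006 0.0015 0 0 0; 0 0.0006 0.0015 0 0 0; 0 0.0003 0.0015 0 0 0; 0 0.0003 0.0015 0 0 0")

```text
clock: 5.52
eef_pos: [0.5216, 0.1025, 0.0552]
orientation: [0.608, -0.51, 0.391, -0.466]
wrist_force: [-0.9, 0.0, 0.0]
grip_width: 0.0001
```

```bash
python3 meas.py 7;python3 look.py 7
```

```text
t 5.5167 tcp [0.5216 0.1025 0.0552] cap [0.5468 0.1095] ring [0.5585 0.1115] tip [0.5258 0.1036 0.0747]
need jar: H(tool x) 0.0011 U(fwd) 0.0119 |0.0119|
jar rel tip: H -0.0002 U 0.0218 gap 0.0018 F [-0.89  0.01  0.05]
5.6167 [0.5219 0.1026 0.0552] [-0.23 -0.25 -1.02]
```

View pics/l7.png

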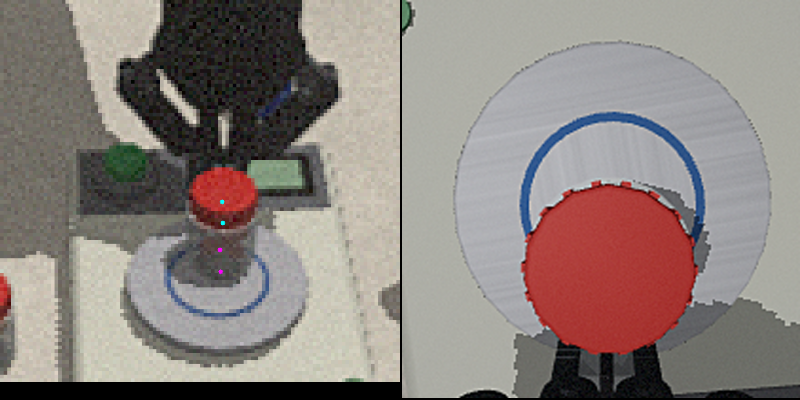

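Request:
send_rows(increments="0.0002 0.0003 0.0016 0 0 0; 0.0002 0.0003 0.0016 0 0 0; 0.0002 0.0003 0.0016 0 0 0; 0 0.0003 0.0016 0 0 0; 0 0.0003 0.0016 0 0 0")

```text
clock: 6.08
eef_pos: [0.5297, 0.104, 0.0551]
orientation: [0.608, -0.51, 0.391, -0.466]
wrist_force: [-0.9, -0.2, 1.3]
grip_width: 0.0
```

```bash
python3 meas.py 8
```

```text
t 6.0833 tcp [0.5297 0.104  0.0551] cap [0.5547 0.1114] ring [0.5585 0.1115] tip [0.5339 0.1051 0.0747]
need jar: H(tool x) 0.0009 U(fwd) 0.0036 |0.0037|
jar rel tip: H -0.0007 U 0.0218 gap 0.0018 F [-0.93 -0.16  1.26]
```

Final 3.5 mm, then back off.

Request:
send_rows(increments="0 0.0002 0.0012 0 0 0; 0 0.0002 0.0012 0 0 0; 0 0.0002 0.001 0 0 0; 0 0 0 0 0 0")

```text
clock: 6.47
eef_pos: [0.5331, 0.105, 0.0551]
orientation: [0.608, -0.51, 0.391, -0.466]
wrist_force: [-0.1, -0.4, -0.2]
grip_width: 0.0002
```

```bash
python3 meas.py 9
```

```text
t 6.4667 tcp [0.5331 0.105  0.0551] cap [0.5582 0.1123] ring [0.5584 0.1115] tip [0.5373 0.1061 0.0747]
need jar: H(tool x) 0.0009 U(fwd) -0.0001 |0.0009|
jar rel tip: H -0.0006 U 0.0219 gap 0.0019 F [-0.09 -0.4  -0.17]
```

Request:
send_rows(increments="0 -0.0003 -0.002 0 0 0; 0 -0.0009 -0.005 0 0 0; 0 -0.0018 -0.01 0 0 0; 0 -0.0026 -0.015 0 0 0; 0 -0.0026 -0.015 0 0 0")

```text
clock: 6.93
eef_pos: [0.486, 0.0926, 0.0549]
orientation: [0.608, -0.51, 0.391, -0.466]
wrist_force: [0.7, 0.8, 0.8]
grip_width: -0.0003
```

```bash
python3 meas.py 10; python3 - <<'E'
from h import *
im=optics.capture('scene'); big(im,210,150,110,100,6,'pics/s10.png')
t=optics.capture('top'); big(t,190,140,110,115,5,'pics/t10.png')
print(ringc(im,'scene',[.56,.11]),[ (b,cast(b[2],.1165,'scene')) for b in blobs(im,'red')[0][2:]])
E
```

```text
t 6.9333 tcp [0.486  0.0926 0.0549] cap [0.5578 0.1123] ring [0.5584 0.1114] tip [0.4902 0.0937 0.0744]
need jar: H(tool x) 0.0010 U(fwd) 0.0004 |0.0011|
jar rel tip: H -0.0004 U 0.0701 gap 0.0501 F [0.66 0.79 0.77]
(array([0.55890072, 0.10986337]), np.float64(0.0049441691309852695), 66) [((np.int32(172), [263, 185, 18, 13], array([271.17, 190.81])), array([0.55651595, 0.11033206, 0.1165    ])), ((np.int32(127), [325, 195, 16, 11], array([332.31, 200.2 ])), array([0.54664661, 0.23130094, 0.1165    ])), ((np.int32(157), [195, 209, 18, 13], array([203.43, 214.97])), array([0.65769169, 0.00489041, 0.1165    ]))]
```

View pics/s10.png

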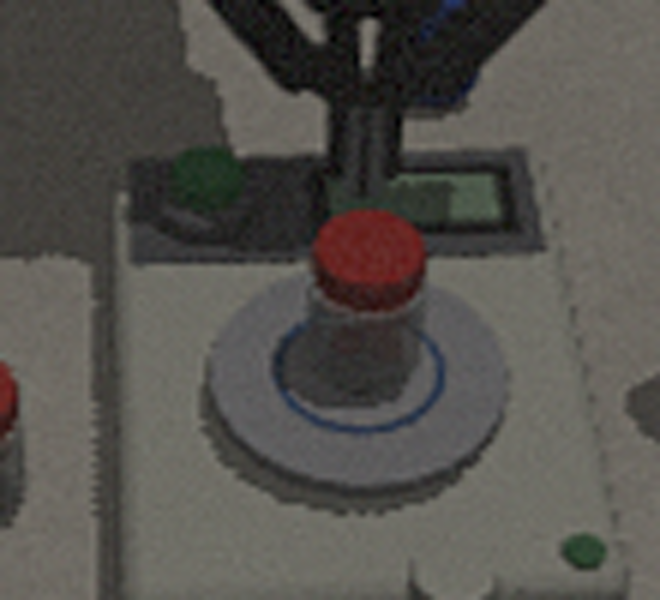

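View pics/t10.png

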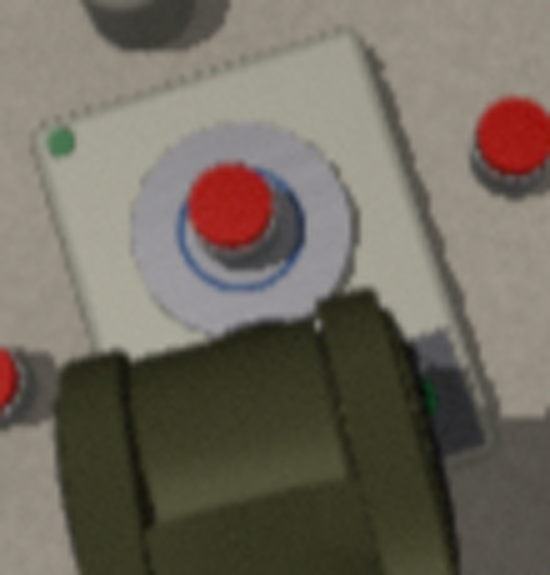

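View pics/m10.png

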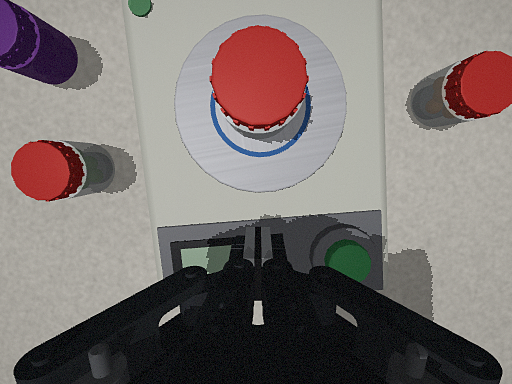

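```bash
python3 - <<'E'
from h import *
t=optics.capture('top');s=optics.capture('scene')
g=[.558,.111]
a=capfit(t,'top',g)[2];b=capfit(s,'scene',g)[2];print(a,b,tri(a,b),cast(a,.118,'top'),cast(b,.118,'scene'))
st=readout.state();print(st['clock'],st['eef_pos'],toolR(st).round(3))
E
```

```text
[235.63 180.75] [271.23 190.96] [0.55824978 0.11107937 0.11789408] [0.55817437 0.11129871 0.118     ] [0.55842084 0.11087624 0.118     ]
7.1833 [0.48772323 0.0925218  0.05554577] [[ 0.259  0.169  0.951]
 [-0.966  0.045  0.255]
 [ 0.001 -0.985  0.175]]
```

Request:
send_rows(increments="0 -0.02 0.0025 0 0 0; 0 -0.02 0.0025 0 0 0; 0 -0.015 0.0025 -5 0 0; 0.01 0 -0.003 -5 0 0; 0.015 0 -0.006 0 0 0")

```text
clock: 7.6
eef_pos: [0.4868, 0.0679, 0.1106]
orientation: [0.563, -0.56, 0.431, -0.428]
wrist_force: [0.7, -0.1, -0.2]
grip_width: 0.0001
```

Request:
send_rows(increments="0.017 0 -0.006 0 0 0; 0.015 0 -0.006 0 0 0; 0 0 0 0 0 0; 0 0 0 0 0 0")

```text
clock: 7.93
eef_pos: [0.48, 0.0312, 0.1103]
orientation: [0.561, -0.56, 0.431, -0.431]
wrist_force: [-0.1, 0.1, 0.6]
grip_width: 0.0003
```

```bash
cat > btn.py <<'E'
import sys
from h import *
s=readout.state();R=toolR(s);w=optics.capture('wrist');sc=optics.capture('scene')
b=[q for q in blobs(w,'green',150)[0]];print(s['clock'],s['eef_pos'].round(4),s['wrist_force'].round(2))
for q in b: print(q)
print(R.round(3).tolist())
for y in(-.0185,):
  for z in(-.0144,-.0034,.0076):
    p=s['eef_pos']+R@[0,y,z];print(z,p.round(4),wproj(p,s).round(1),proj(p,'scene').round(1))
print('button proj w',wproj([.4805,.0315,.064],s).round(1),'scene',proj([.4805,.0315,.064],'scene').round(1))
o=np.zeros((420,800,3),np.uint8)
c=cv2.resize(np.clip(sc[135:205,215:285].astype(float)*2,0,255).astype(np.uint8),(400,400),interpolation=cv2.INTER_CUBIC)
wc=cv2.resize(w[120:290,170:340],(398,398)); o[:400,:400]=c;o[:398,402:]=wc
cv2.imwrite(f'pics/b{sys.argv[1]}.png',cv2.cvtColor(o,cv2.COLOR_RGB2BGR))
E
python3 btn.py 1
```

```text
7.9333 [0.48   0.0312 0.1103] [-0.15  0.14  0.56]
(np.int32(904), [240, 184, 35, 34], array([257.22, 200.99]))
[[0.257, 0.0, 0.966], [-0.966, 0.001, 0.257], [-0.001, -1.0, 0.001]]
-0.0144 [0.466  0.0275 0.1287] [259.  260.3] [244.8 151. ]
-0.0034 [0.4767 0.0303 0.1287] [259.1 243.8] [244.6 154.2]
0.0076 [0.4873 0.0331 0.1288] [259.1 226.7] [244.4 157.5]
button proj w [258.6 201.4] scene [244.5 177.9]
```

View pics/b1.png

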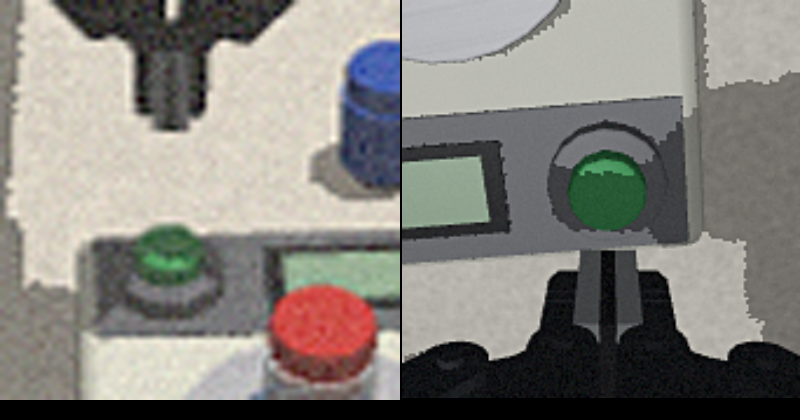

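Request:
send_rows(increments="0 0.012 0.001 0 0 0; 0 0.012 0.001 0 0 0; 0 0.012 0.001 0 0 0; 0 0.01 0 0 0 0; 0 0.004 0 0 0 0")

```text
clock: 8.45
eef_pos: [0.4804, 0.0326, 0.0577]
orientation: [-0.561, 0.562, -0.431, 0.429]
wrist_force: [0.0, 0.3, -0.3]
grip_width: -0.0001
```

```bash
python3 btn.py 2
```

```text
8.45 [0.4804 0.0326 0.0577] [ 0.02  0.26 -0.26]
(np.int32(821), [238, 207, 43, 30], array([259.51, 220.75]))
[[0.26, -0.004, 0.966], [-0.966, 0.001, 0.26], [-0.002, -1.0, -0.004]]
-0.0144 [0.4666 0.0289 0.0763] [259.  260.3] [245.2 169.6]
-0.0034 [0.4772 0.0317 0.0762] [259.1 243.8] [245.1 172.9]
0.0076 [0.4878 0.0346 0.0762] [259.1 226.7] [244.9 176.2]
button proj w [260.7 230. ] scene [244.5 177.9]
```

View pics/b2.png

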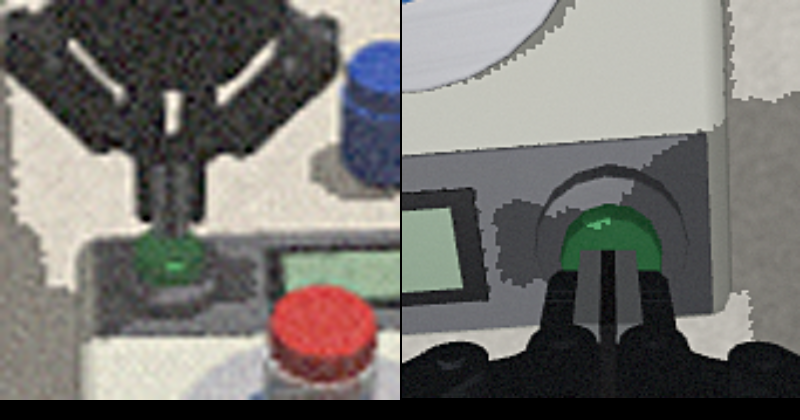

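Request:
send_rows(increments="0 0.004 0.001 0 0 0; 0 0.004 0.001 0 0 0; 0 0.002 0 0 0 0; 0 0 0 0 0 0")

```text
clock: 8.88
eef_pos: [0.4839, 0.0327, 0.05]
orientation: [-0.561, 0.561, -0.431, 0.43]
wrist_force: [-0.4, 0.4, -0.4]
grip_width: -0.0003
```

Request:
send_rows(increments="0 0.001 0 0 0 0; 0 0.001 0 0 0 0; 0 0.001 0 0 0 0; 0 0 0 0 0 0")

```text
clock: 9.22
eef_pos: [0.484, 0.0327, 0.0472]
orientation: [-0.561, 0.561, -0.43, 0.43]
wrist_force: [-0.1, -0.6, 0.1]
grip_width: -0.0001
```

Request:
send_rows(increments="0 0.001 0 0 0 0; 0 0.001 0 0 0 0; 0 0.001 0 0 0 0; 0 0 0 0 0 0")

```text
clock: 9.55
eef_pos: [0.4842, 0.0328, 0.0443]
orientation: [0.561, -0.561, 0.43, -0.431]
wrist_force: [-0.6, -0.9, 2.8]
grip_width: 0.0001
```

Request:
send_rows(increments="0 0.001 0 0 0 0; 0 0.001 0 0 0 0; 0 0 0 0 0 0")

```text
clock: 9.8
eef_pos: [0.4842, 0.0327, 0.0423]
orientation: [0.561, -0.561, 0.43, -0.431]
wrist_force: [-0.3, -0.3, 3.6]
grip_width: -0.0
```

```bash
python3 btn.py 3
```

```text
9.8 [0.4842 0.0327 0.0423] [-0.34 -0.32  3.56]
(np.int32(217), [237, 222, 42, 14], array([257.94, 228.31]))
[[0.259, 0.0, 0.966], [-0.966, -0.0, 0.259], [0.0, -1.0, 0.0]]
-0.0144 [0.4703 0.029  0.0608] [259.  260.3] [244.8 175.8]
-0.0034 [0.4809 0.0319 0.0608] [259.1 243.8] [244.6 179.1]
0.0076 [0.4915 0.0347 0.0608] [259.1 226.7] [244.4 182.4]
button proj w [259.5 247.2] scene [244.5 177.9]
```

View pics/b3.png

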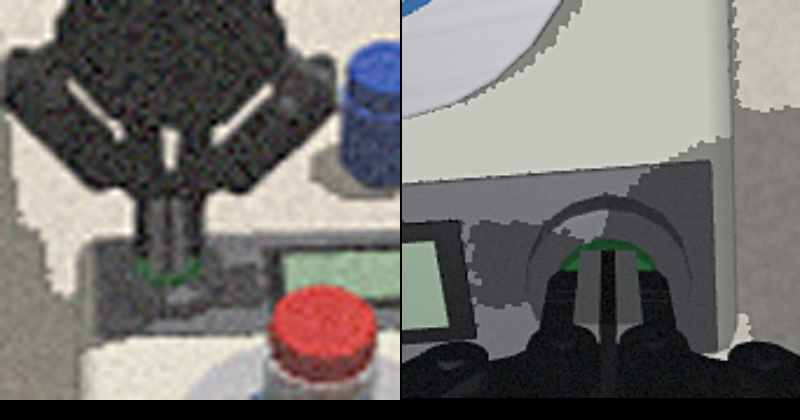

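Request:
send_rows(increments="0 0.001 0 0 0 0; 0 0.001 0 0 0 0; 0 0 0 0 0 0")

```text
clock: 10.15
eef_pos: [0.4842, 0.0328, 0.0406]
orientation: [-0.561, 0.561, -0.43, 0.431]
wrist_force: [-1.7, -1.3, 7.4]
grip_width: 0.0001
```

Request:
send_rows(increments="0 0.001 0 0 0 0; 0 0 0 0 0 0")

```text
clock: 10.32
eef_pos: [0.4843, 0.0327, 0.0405]
orientation: [-0.561, 0.561, -0.43, 0.431]
wrist_force: [-4.8, -0.8, 15.4]
grip_width: -0.0004
```

Request:
send_rows(increments="0 0 0 0 0 0; 0 -0.003 0 0 0 0; 0 -0.01 0 0 0 0; 0 -0.02 0 0 0 0; 0 -0.03 0 0 0 0")

```text
clock: 10.73
eef_pos: [0.4816, 0.0329, 0.1008]
orientation: [-0.56, 0.562, -0.432, 0.429]
wrist_force: [-0.2, 0.0, 0.7]
grip_width: 0.0001
```

Request:
send_rows(increments="0 -0.03 -0.005 0 0 0; 0.03 -0.02 -0.005 0 0 0; 0.035 0 0 0 0 0; 0.03 0 0 0 0 0; 0 0 0 0 0 0")

```text
clock: 11.15
eef_pos: [0.4997, -0.0691, 0.1525]
orientation: [-0.558, 0.56, -0.432, 0.434]
wrist_force: [0.3, -1.0, -1.3]
grip_width: -0.0
```

```bash
python3 meas.py 11; python3 - <<'E'
from h import *
t=optics.capture('top');s=optics.capture('scene')
g=[.558,.111]
a=capfit(t,'top',g)[2];b=capfit(s,'scene',g)[2];print(a,b,tri(a,b))
for k in('red','green'):
    print([x[2] for x in blobs(t,k)[0]],[x[2] for x in blobs(s,k)[0]])
big(s,180,120,170,140,4,'pics/s12.png')
E
```

```text
t 11.15 tcp [ 0.4997 -0.0691  0.1525] cap [0.5584 0.1057] ring [0.5582 0.1125] tip [ 0.507  -0.0671  0.171 ]
need jar: H(tool x) -0.0067 U(fwd) 0.0015 |0.0069|
jar rel tip: H -0.1545 U 0.0930 gap 0.0730 F [ 0.32 -0.99 -1.3 ]
[235.67 180.76] [271.12 190.92] [0.55823554 0.1109191  0.11794398]
[array([292.71, 166.91]), array([235.67, 180.76]), array([185.01, 215.25])] [array([ 19.92, 125.72]), array([  9.3 , 136.21]), array([271.12, 190.92]), array([332.64, 200.15]), array([203.38, 214.97])]
[array([ 47.68, 168.71]), array([271.16, 219.84])] [array([244.13, 178.59]), array([495.88, 285.39])]
```

View pics/s12.png

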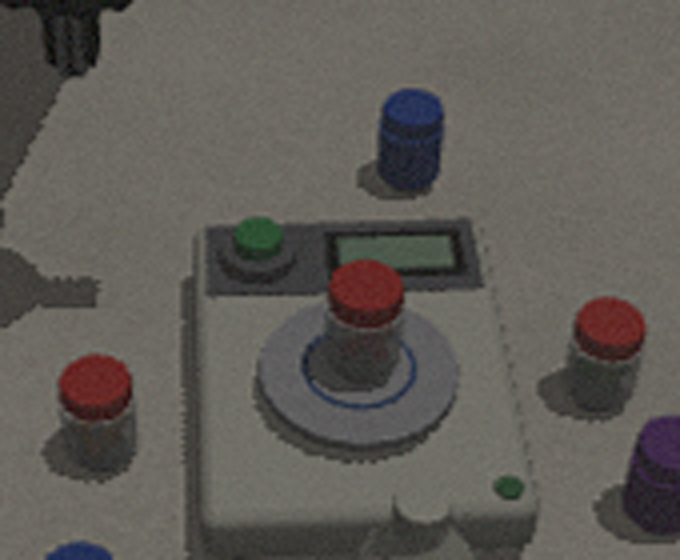

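```bash
python3 -c "
from plant import sign_off; print(sign_off())"
```

```text
the job is handed in; nothing more can be done
None
```

I pushed the jar to the middle of the ring with the shut fingertips, low on its wall. I then backed off, pressed the green button to its hard stop, let it go, moved clear and handed in. The clock was at about 11.3 s, and no verdict is reported.

**Last checks**
- **Jar:** triangulated from the top and scene views at (0.5582, 0.1109). The ring centre was (0.559, 0.1105), so it is about 1 mm off centre. It stands upright and did not move during the press: the cap's pixel position was the same before and after.
- **Button:** the press met the hard stop at 15 N, after about 5 mm of travel judged from the tool's height. The button's pixels were then back at their starting position.
- **Other objects:** the two red-capped jars had not moved in either view. The bottle I checked only by eye.

**Disagreements**
- **Last wrist view:** it gave an offset of 6.9 mm. I put this down to the slanted view from the side, where the cap's side counts as part of its top. The wrist view from close by had given about 1 mm, matching the other cameras.
- **Fingertip position:** the shut fingertips appeared about 18 mm behind the TCP, not the stated 17 mm ahead. I used what the cameras showed, and the button contact height agreed with it.

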